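# Set out the sections for inspection

## Task

Set out the sections for inspection beside the black reference mount, which stands in the middle well of the aluminium holder and must stay there: put the red mount in the well to its left and the sand-coloured mount in the well to its right (as seen from the robot), each lying flat in its well. Lay the blue clay block flat in the middle of the white tile with its long side along the tile's long side, and stand the small green mount upright on top of the clay, centred on it.

Things in the scene. Friction and masses are not known exactly. Their poses are not given: they have to be found in the camera images.
- red_mount (a point): cylindrical resin-mounted metal section, red, 30 mm diameter, 18 mm high, standing on its flat face, polished face up; the point is its centre, half-way up; z is its axis
- sand_mount (a point): cylindrical resin-mounted metal section, sand-coloured (yellowish beige), 30 mm diameter, 17 mm high, standing on its flat face, polished face up; the point is its centre, half-way up; z is its axis
- green_mount (a point): cylindrical resin-mounted metal section, green, the smallest in diameter, 25 mm diameter, 20 mm high, standing on its flat face, polished face up; the point is its centre, half-way up; z is its axis
- black_mount (a point): black reference mount, 30 mm diameter, 14 mm high, already standing loose in the middle well of the holder; the point is its centre, half-way up; z is its axis. It must not be displaced. Round the work stand a 0.29 m tall machine (x 0.29 to 0.67 m, beyond y = 0.32 m on the left) and a 0.25 m tall hand press (beyond x = 0.63 m, y -0.28 to -0.1 m)
- clay_block (a point): firm (rigid) blue clay block with rounded edges, 44 mm (its x) by 60 mm (its y) by 16 mm high, lying flat on the bench; the point is its centre, half-way up
- well_left (a point): centre of the floor of the left round well of the aluminium holder (+y end of the row, 78 mm from the middle well; to the left as seen from the robot); wells are 44 mm wide and 3 mm deep, floor 5 mm and rim 8 mm above the bench; axes are the holder's: y along the row, to the left, x away from the robot. The holder is a plate 56 by 226 by 8 mm, fixed to the bench, with three wells in a row
- well_middle (a point): centre of the floor of the middle round well of the aluminium holder (holds the black mount); wells are 44 mm wide and 3 mm deep, floor 5 mm and rim 8 mm above the bench; axes are the holder's: y along the row, to the left, x away from the robot
- well_right (a point): centre of the floor of the right round well of the aluminium holder (-y end of the row, 78 mm from the middle well; to the right as seen from the robot); wells are 44 mm wide and 3 mm deep, floor 5 mm and rim 8 mm above the bench; axes are the holder's: y along the row, to the left, x away from the robot
- tile_top (a point): centre of the upper face of the white tile, which is fixed to the bench and is 100 mm (its x, the long side, pointing away from the robot) by 84 mm (its y) by 6 mm thick, with a thin grey frame mark of 76 by 60 mm round its centre; the point is 6 mm above the bench
Mind the look-alikes: they are no part of the job. What is shaped like the part that bears black_mount but orange is not meant.

How it is judged:
At the end, for the whole second after the job is handed in: Red, black and sand mounts lie flat in the left, middle and right wells (within 9 mm of their centres); the clay lies flat on the tile, within 12 mm of its centre and 15 degrees of its long side; the green mount stands upright on the clay, within 12 mm of its centre; all released (horizontal distance between red_mount and well_left below 0.009 m and z of red_mount in the frame of well_left below 0.011 m and angle between each of red_mount, black_mount, sand_mount, clay_block's own z axis and vertical below 0.09 rad and horizontal distance between black_mount and well_middle below 0.009 m and z of black_mount in the frame of well_middle below 0.009 m and horizontal distance between sand_mount and well_right below 0.009 m and z of sand_mount in the frame of well_right below 0.0105 m and horizontal distance between clay_block and tile_top below 0.012 m and angle between the y axis of clay_block and the x axis of tile_top, either way round below 0.26 rad and z of clay_block in the frame of tile_top below 0.011 m and horizontal distance between green_mount and clay_block below 0.012 m and z of green_mount in the frame of clay_block between 0.015 and 0.021 m and angle between green_mount's own z axis and vertical below 0.12 rad); the robot touches nothing.
It fails at once if the black reference mount is disturbed (moved more than 12 mm) (distance of black_mount from where it was at the start of the episode above 0.012 m).
It also fails if it takes over 104 s, if anything falls off the work surface, if the arm or the gripper's body presses on something with over 40 N, if the wrist force passes 120 N, or if a joint passes its speed limit or range.

## Robot

A 7-joint arm with a two-finger parallel gripper is mounted at the origin on a cart in front of the work surface, level with it; the furniture and walls round the work are solid. World frame = base frame: x ahead of the robot, y to its left, z up, the work surface at z = 0. Lengths are in m, angles in rad, forces in N, time in s.
With the tool pointing down it reaches from about 0.35 to 0.9 m from the base axis. Payload 8.1 kg.
Tool frame: the origin (TCP) lies at the very end of the fingers, on their centre line; the grasp point (between the pads) lies 19 mm behind it; z points along the fingers, y is the direction in which the jaws open and shut (so a half turn about z gives the same grasp; the last joint's range is limited). The gripper opens to 85 mm and grips with 20 to 120 N. Pads are 22 mm wide; open, the fingers measure 114 mm over their backs; the gripper's body (76 mm by 85 mm) begins 54 mm behind the grasp point. The pads swing forward as they close: fully open they stand 13 mm farther back than shut.
Start: joints at [-1.311, 0.434, 0.025, 1.573, -0.012, 1.134, -0.075], TCP at [0.222, 0.584, 0.231] pointing down, gripper open.
Joint ranges: [-2.62, 2.62], [-0.44, 2.09], [-1.27, 1.32], [0.08, 2.57], [-1.32, 4.46], [0.12, 2], [-2.74, 2.74]. Speed limits (rad/s): [2.22, 2.22, 3.01, 3.01, 3.14, 3.14, 3.14].

## Interface

Orientations are given as a rotation vector (axis times angle).
In Python, from rig import ctrl gives the robot as it stands.
- The arm moves only by the tool servo_tool, never from a script. Its argument "deltas" is a list of rows, each an object with "linear": the shift along the tool's x, y, z in mm, a list of three; "turn": the turn about the tool's z in degrees. In form: [{"linear": [x, y, z], "turn": turn}, ...]. A call has 1 to 8 rows; each row is the pose to reach, as a shift and turn from the pose measured when the call began, along the tool's axes at that moment; what a row does not reach only later rows make up. A row lasts 1/10 s, in which the tool goes at most 50 mm and 8.59 degrees, less where a joint would pass 70% of its speed; a pose out of reach is approached as far as the arm can. A call with a gripper value outside its range is refused whole. "hand" is the finger opening in mm, from 0 to 85.4, set as the call begins (left out, the last holds). The fingers move at their own pace and stop on an object; the grip force is fixed at half the most. Time passes only in rows, so rows that repeat a pose let the fingers close. It gives the time, the measured TCP pose, the force and the opening at its end, in the units of the state.
- ctrl.state(): the state, without advancing time (a new reading comes with each control period).
- ctrl.snapshot(name): name is "scene" or "top" or "wrist"; returns the picture (420x560x3 uint8, blue, green, red); there is no depth.
- ctrl.calibration(name): a dict with "camera_matrix" (3x3 intrinsics, pixels), "distortion" ([k1, k2, p1, p2, k3] as OpenCV has them; the pictures are not rectified), "R" (3x3) and "t" (3): a world point X has camera coordinates R X + t; the wrist camera has in their place "T_tool_cam" (4x4, takes a point from camera to tool coordinates, whose origin is the TCP and whose axes are the flange's). Camera axes: x right, y down, z forward; pixel columns grow to the right and rows downward; lengths in m; the calibration is good to about 2 mm. A picture is of the moment at which its call begins: read the wrist's pose just before it. calibration takes no time and is no camera call.
- ctrl.hand_in(): hands the job in, once; it reports no verdict.
The state is a dict: "time_s": time; "joint_pos": joint angles; "qd": joint speeds; "effort": joint torques, N m; "tool_pos": TCP position; "tool_rot": TCP orientation; "force": force on the tool from outside, world axes, zero at the start; "wrist_torque": the same for the moment, N m; "opening": finger opening in m.
Only numpy, scipy, OpenCV 4.12 (cv2) and the standard library are available. Lean on these libraries where they do the work, as an engineer would, in place of code of your own. Each camera call takes 0.05 s, during which the arm holds its last target.

## Working session

There is one attempt and no reset: what is moved stays moved. The work goes in short steps, Python scripts to look and compute and a tool call to move; the robot and the scene stay as the last step left them, time stands still between calls to the robot, and variables do not carry over. Pictures are saved under pics/ and viewed, and the job is handed in when it is done.

Besides the shell and the picture viewer there is one more tool, called after "Call:" in YAML: its name, and indented under it one key for each argument. servo_tool: Moves the arm, as the interface text tells. Its arguments: {"type":"object","properties":{"deltas":{"type":"array","items":{"type":"object","properties":{"linear":{"type":"array","items":{"type":"number"}},"turn":{"type":"number"}}}},"hand":{"type":"number"}},"required":["deltas"]}

```bash
mkdir -p pics; ls; cat > h.py <<'E'
import numpy as np, cv2
from rig import ctrl
from scipy.spatial.transform import Rotation as Ro
def ray(name,px,st=None):
    c=ctrl.calibration(name);K=np.array(c['camera_matrix']);D=np.array(c['distortion'])
    p=cv2.undistortPoints(np.array(px,float).reshape(-1,1,2),K,D).reshape(-1,2)
    d=np.c_[p,np.ones(len(p))]
    if 'R' in c:
        R=np.array(c['R']);t=np.array(c['t']);return -R.T@t,d@R
    T=np.array(c['T_tool_cam']);Rt=Ro.from_rotvec(st['tool_rot']).as_matrix()
    return Rt@T[:3,3]+np.array(st['tool_pos']),d@(Rt@T[:3,:3]).T
def onplane(name,px,z,st=None):
    o,d=ray(name,px,st);return o+d*((z-o[2])/d[:,2])[:,None]
E
python3 - <<'E'
from h import *
s=ctrl.state();print(s)
for n in ['scene','top','wrist']:
    im=ctrl.snapshot(n);cv2.imwrite(f'pics/{n}0.png',im)
    c=ctrl.calibration(n)
    if 'R' in c: print(n,-np.array(c['R']).T@np.array(c['t']))
    else: print(c)
E
```

```text
pics
{'time_s': 0.0, 'joint_pos': array([-1.31062966,  0.43525097,  0.02497769,  1.5741172 , -0.01162765,
        1.13399853, -0.0750984 ]), 'qd': array([ 0.00126875,  0.0021452 ,  0.00169295, -0.00014191,  0.00097313,
        0.00145598, -0.00019049]), 'effort': array([-1.06313724e-03, -6.70475936e+01,  1.02447566e+00, -3.16211164e+01,
        1.55898405e-02,  1.26133140e-02,  1.01768347e-05]), 'tool_pos': array([0.22165308, 0.5838211 , 0.23050085]), 'tool_rot': array([-5.66812648e-01, -3.08986288e+00,  2.54436917e-03]), 'force': array([ 0.25454553, -0.22833156,  0.31710681]), 'wrist_torque': array([0.01194694, 0.04378164, 0.01489735]), 'opening': 0.08526317940710072}
scene [ 0.0986222  -0.31360737  0.70275428]
top [ 0.45401603 -0.01620034  1.03054827]
{'camera_matrix': array([[293.25706149,   0.        , 280.10141304],
       [  0.        , 293.25706149, 207.43286137],
       [  0.        ,   0.        ,   1.        ]]), 'distortion': array([-0.00375976,  0.        ,  0.        ,  0.        ,  0.        ]), 'T_tool_cam': array([[-3.57434964e-04, -9.57541823e-01, -2.88294171e-01,
         7.33049493e-02],
       [ 9.99999602e-01, -5.77861887e-04,  6.79486864e-04,
        -6.89213628e-04],
       [-8.17231304e-04, -2.88293814e-01,  9.57541649e-01,
        -1.41941615e-01],
       [ 0.00000000e+00,  0.00000000e+00,  0.00000000e+00,
         1.00000000e+00]])}
```

View pics/scene0.png

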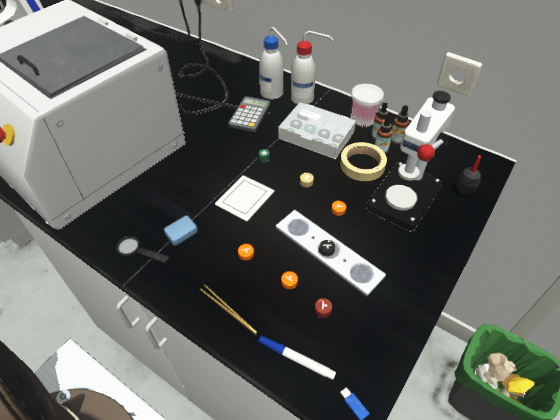

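View pics/top0.png

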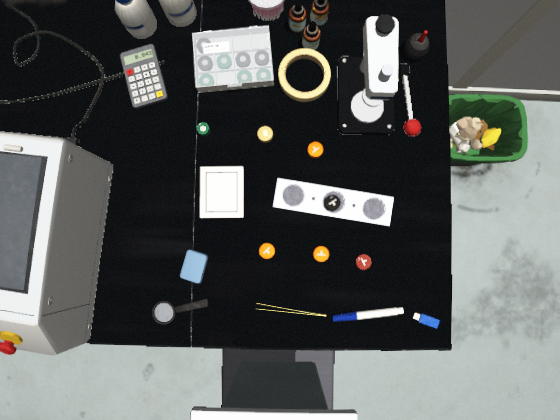

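View pics/wrist0.png

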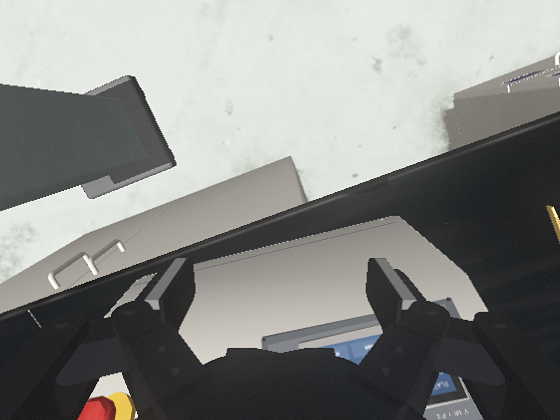

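The top picture shows the candidates:
- **Red mount:** (363,262), dark red. It could be confused with orange pieces at (267,251), (321,254) and (315,149).
- **Sand mount:** (265,133), beige, next to the orange piece at (315,149).
- **Green mount:** (203,128), the only green one.
- **Black mount:** (333,202), in the holder.
- **Clay:** (194,266), near the tile at (221,192). The blue USB stick at (428,320) is not the clay.

Next I'll measure these and check close crops.

```bash
cat > m.py <<'E'
from h import *
def blob(im,lo,hi,seed,r=25,inv=False):
    hsv=cv2.cvtColor(im,cv2.COLOR_BGR2HSV)
    m=cv2.inRange(hsv,np.array(lo),np.array(hi))
    w=np.zeros_like(m);cv2.circle(w,seed,r,255,-1);m&=w
    cs,_=cv2.findContours(m,cv2.RETR_EXTERNAL,cv2.CHAIN_APPROX_NONE)
    if not cs:return None
    return max(cs,key=cv2.contourArea)
E
python3 - <<'E'
from m import *
for n in ['top','scene']:
    im=cv2.imread(f'pics/{n}0.png');hsv=cv2.cvtColor(im,cv2.COLOR_BGR2HSV)
    S={'top':dict(red=(363,262),sand=(265,133),green=(203,128),clay=(194,266),o1=(267,251)),'scene':dict(red=(323,307),sand=(307,180),green=(264,155),clay=(180,230),o1=(246,252))}[n]
    H=dict(red=.018,sand=.017,green=.02,clay=.016,o1=.018)
    for k,s in S.items():
        c=blob(im,(0,70,50) ,(179,255,255),s,26 if k=='clay' else 14)
        (cx,cy),(w,h),a=cv2.minAreaRect(c)
        hull=cv2.convexHull(c)
        M=cv2.moments(hull);p=(M['m10']/M['m00'],M['m01']/M['m00'])
        P=onplane(n,[p],H[k] if n=='top' else H[k]/2)[0]
        print(n,k,np.round(p,1),cv2.contourArea(hull),(round(w,1),round(h,1),round(a)),hsv[s[1]+3,s[0]-4],np.round(P,4))
    if n=='top':
        g=im[:,:,:].min(2)
        for k,(x0,y0,x1,y1),z,th in [('tile',(185,155,260,230),.006,130),('holder',(265,170,405,235),.008,110)]:
            m=np.zeros_like(g);m[y0:y1,x0:x1]=(g[y0:y1,x0:x1]>th)*255
            cs,_=cv2.findContours(m,cv2.RETR_EXTERNAL,cv2.CHAIN_APPROX_NONE);c=max(cs,key=cv2.contourArea)
            P=onplane(n,c.reshape(-1,2),z)
            r=cv2.minAreaRect((P[:,:2]*1000).astype(np.float32));print(k,r)
    if n=='top':
        crops=[cv2.resize(im[s[1]-25:s[1]+25,s[0]-25:s[0]+25],(250,250),interpolation=cv2.INTER_CUBIC) for s in [(363,262),(265,133),(203,128),(194,266),(333,202),(315,149)]]
        cv2.imwrite('pics/crop.png',np.vstack([np.hstack(crops[:3]),np.hstack(crops[3:])]))
E
```

```text
top red [363.4 261.7] 195.0 (16.0, 15.0, 90) [  3 172 190] [ 0.4374 -0.1648  0.018 ]
top sand [264.8 133.5] 214.0 (16.8, 16.1, 72) [ 25  90 249] [0.6793 0.0244 0.017 ]
top green [202.5 128. ] 121.0 (12.0, 12.0, 45) [ 72 141 141] [0.6883 0.1442 0.02  ]
top clay [193.4 266.1] 690.0 (23.1, 31.5, 16) [102  73 220] [0.4243 0.1547 0.016 ]
top o1 [266.4 250.4] 215.5 (16.4, 16.4, 18) [ 20 201 253] [0.4563 0.0174 0.018 ]
tile ((567.802734375, 106.20858764648438), (99.1221923828125, 83.30632019042969), 1.2080893516540527)
holder ((551.1356811523438, -107.97349548339844), (227.40577697753906, 58.08515167236328), 81.3482666015625)
scene red [322.9 307.4] 268.0 (19.0, 16.0, 90) [  4 160 178] [ 0.4405 -0.1645  0.009 ]
scene sand [306.5 179.4] 173.0 (15.0, 13.0, 90) [ 20 116 136] [0.6843 0.0256 0.0085]
scene green [263.9 155.3] 119.5 (13.0, 11.0, 90) [ 72 115  60] [0.6924 0.146  0.01  ]
scene clay [180.2 229.9] 633.5 (21.9, 31.5, 58) [103  80 218] [0.4254 0.1566 0.008 ]
scene o1 [245.7 251.4] 234.0 (17.0, 17.0, 90) [ 17 228 252] [0.4581 0.0177 0.009 ]
```

View pics/crop.png

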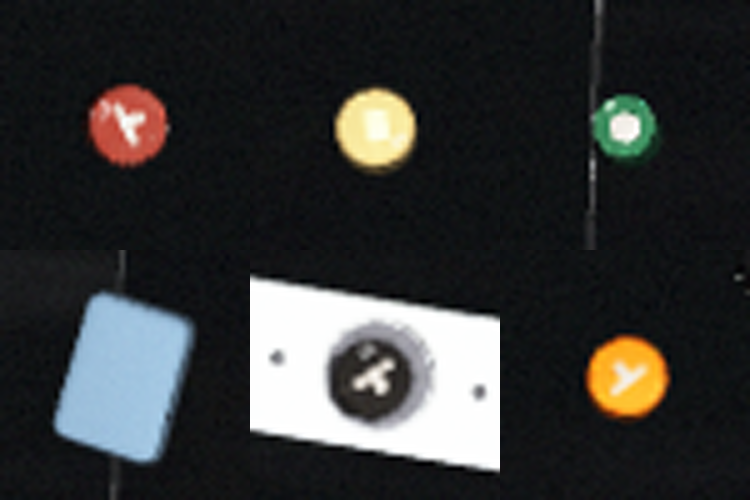

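```bash
cat > go.py <<'E'
import sys
from h import *
def plan(x,y,z,phi=None):
    s=ctrl.state();R=Ro.from_rotvec(s['tool_rot']).as_matrix()
    d=R.T@(np.array([x,y,z])-s['tool_pos'])*1000
    cur=np.degrees(np.arctan2(R[1,1],R[0,1]))
    t=0 if phi is None else -((phi-cur+90)%180-90)
    print('t',round(s['time_s'],2),'pos',np.round(s['tool_pos'],4),'jaw',round(cur,1),'tilt',np.round(np.degrees(np.arccos(-R[2,2])),2),'F',np.round(s['force'],1),'open',round(s['opening'],4),'j7',round(s['joint_pos'][6],2))
    print('linear',np.round(d,1),'turn',round(t,1),'rows',np.linalg.norm(d)/50)
if __name__=='__main__': plan(*map(float,sys.argv[1:]))
E
python3 - <<'E'
from m import *
im=cv2.imread('pics/top0.png');c=blob(im,(90,50,50),(115,255,255),(194,266),26)
P=onplane('top',c.reshape(-1,2),.016);print(cv2.minAreaRect((P[:,:2]*1000).astype(np.float32)))
# well floor & black
E
python3 go.py .2217 .5838 .42; python3 go.py .38 .155 .42 74
```

```text
((424.48895263671875, 154.290771484375), (44.40248489379883, 59.695335388183594), 74.8141098022461)
t 0.15 pos [0.2217 0.5839 0.2307] jaw 69.2 tilt 0.07 F [ 0.2  0.4 -0.2] open 0.0855 j7 -0.08
linear [  -0.    -0.4 -189.3] turn 0 rows 3.785818100730574
t 0.15 pos [0.2217 0.5839 0.2307] jaw 69.2 tilt 0.07 F [ 0.2  0.4 -0.2] open 0.0855 j7 -0.08
linear [-300.3 -345.  -188.9] turn -4.8 rows 9.896917442897381
```

Call:
servo_tool:
  deltas:
    - {"linear": [0,0,-50],"turn": 0}
    - {"linear": [0,0,-100],"turn": 0}
    - {"linear": [0,0,-150],"turn": 0}
    - {"linear": [0,0,-190],"turn": 0}
    - {"linear": [0,0,-190],"turn": 0}

```text
time_s: 0.65
tool_pos: [0.2223, 0.5857, 0.4271]
tool_rot: [0.567, 3.089, 0.013]
force: [0.1, 1.9, -0.5]
opening: 0.0857
```

```bash
python3 go.py .40 .155 .30 74.8
```

```text
t 0.65 pos [0.2223 0.5857 0.4271] jaw 69.2 tilt 0.49 F [ 0.1  1.9 -0.5] open 0.0857 j7 -0.07
linear [-319.1 -340.6  124. ] turn -5.6 rows 9.65869865705795
```

Call:
servo_tool:
  deltas:
    - {"linear": [-31,-34,0],"turn": 0}
    - {"linear": [-63,-68,0],"turn": 0}
    - {"linear": [-96,-102,0],"turn": 0}
    - {"linear": [-128,-136,0],"turn": 0}
    - {"linear": [-160,-170,0],"turn": 0}
    - {"linear": [-192,-204,0],"turn": 0}
    - {"linear": [-224,-238,0],"turn": -3}
    - {"linear": [-256,-272,0],"turn": -6}

```text
time_s: 1.45
tool_pos: [0.3653, 0.2385, 0.4243]
tool_rot: [0.401, 3.115, 0.013]
force: [0.8, 0.4, 0.5]
opening: 0.0856
```

Call:
servo_tool:
  deltas:
    - {"linear": [-32,-34,20],"turn": 0}
    - {"linear": [-64,-66,50],"turn": 0}
    - {"linear": [-64,-66,90],"turn": 0}
    - {"linear": [-64,-66,120],"turn": 0}
    - {"linear": [-64,-66,120],"turn": 0}
    - {"linear": [-64,-66,120],"turn": 0}

```text
time_s: 2.05
tool_pos: [0.4106, 0.1595, 0.3042]
tool_rot: [0.401, 3.115, 0.012]
force: [0.1, -0.5, 0.4]
opening: 0.0854
```

```bash
python3 go.py .4245 .1545 .10 74.8; python3 - <<'E'
from m import *
st=ctrl.state();im=ctrl.snapshot('wrist');cv2.imwrite('pics/w1.png',im)
c=blob(im,(90,50,50),(115,255,255),(280,210),400)
P=onplane('wrist',c.reshape(-1,2),.016,st);print(cv2.boundingRect(c),cv2.minAreaRect((P[:,:2]*1000).astype(np.float32)))
E
```

```text
t 2.05 pos [0.4106 0.1595 0.3042] jaw 75.3 tilt 0.44 F [ 0.1 -0.5  0.4] open 0.0854 j7 0.86
linear [-14.8  -2.9 204.2] turn 0.5 rows 4.0947855077599336
(264, 160, 30, 40) ((423.2491455078125, 155.8256378173828), (42.86176681518555, 59.429710388183594), 76.03950500488281)
```

View pics/w1.png

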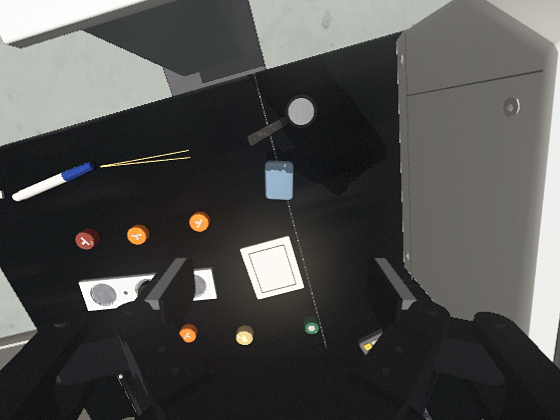

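The wrist view puts the clay at (279,180), within 2 mm of the top view. I'll descend in two stages.

Call:
servo_tool:
  deltas:
    - {"linear": [-4,0,50],"turn": 0}
    - {"linear": [-8,-2,100],"turn": 0.5}
    - {"linear": [-12,-3,150],"turn": 0.5}
    - {"linear": [-14,-3,200],"turn": 0.5}
    - {"linear": [-14,-3,220],"turn": 0.5}
    - {"linear": [-14,-3,240],"turn": 0.5}
    - {"linear": [-14,-3,240],"turn": 0.5}
    - {"linear": [-14,-3,240],"turn": 0.5}
  hand: 65

```text
time_s: 2.9
tool_pos: [0.426, 0.1565, 0.0662]
tool_rot: [0.412, 3.111, 0.016]
force: [0.8, -0.7, 0.0]
opening: 0.0651
```

```bash
python3 go.py .4243 .155 .004 75.3; python3 - <<'E'
from m import *
st=ctrl.state();im=ctrl.snapshot('wrist');cv2.imwrite('pics/w2.png',im)
E
```

```text
t 2.9 pos [0.426  0.1565 0.0662] jaw 74.9 tilt 0.61 F [ 0.8 -0.7  0. ] open 0.0651 j7 1.07
linear [ 1.3 -2.6 62.2] turn -0.4 rows 1.245119352421379
```

View pics/w2.png

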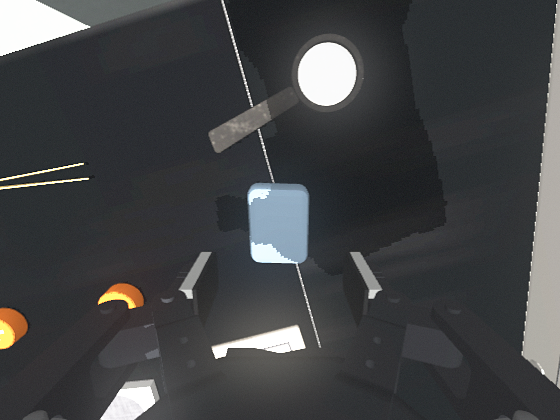

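The clay sits at (279,223), centred between the pads (midline at about 281). I'll go down to grasp it.

Call:
servo_tool:
  deltas:
    - {"linear": [1,-2,30],"turn": 0}
    - {"linear": [1,-2,50],"turn": 0}
    - {"linear": [1,-2,58],"turn": 0}
    - {"linear": [1,-2,62],"turn": 0}
    - {"linear": [1,-2,62],"turn": 0}
    - {"linear": [1,-2,62],"turn": 0}

```text
time_s: 3.55
tool_pos: [0.4257, 0.1558, 0.0054]
tool_rot: [0.412, 3.109, 0.018]
force: [0.8, 0.3, -0.1]
opening: 0.065
```

Call:
servo_tool:
  deltas:
    - {"linear": [0,0,0],"turn": 0}
    - {"linear": [0,0,0],"turn": 0}
    - {"linear": [0,0,0],"turn": 0}
    - {"linear": [0,0,0],"turn": 0}
    - {"linear": [0,0,0],"turn": 0}
    - {"linear": [0,0,0],"turn": 0}
  hand: 30

```text
time_s: 4.15
tool_pos: [0.4262, 0.1561, 0.0066]
tool_rot: [0.413, 3.108, 0.02]
force: [-2.6, -0.7, 16.3]
opening: 0.0389
```

```bash
python3 go.py .568 .106 .06 91.2; python3 - <<'E'
from m import *
im=ctrl.snapshot('wrist');cv2.imwrite('pics/w3.png',im)
E
```

```text
t 4.15 pos [0.4262 0.1561 0.0066] jaw 74.9 tilt 0.82 F [-2.6 -0.7 16.3] open 0.0389 j7 1.14
linear [-150.2  -10.7  -52.9] turn -16.3 rows 3.1919283377799412
```

View pics/w3.png

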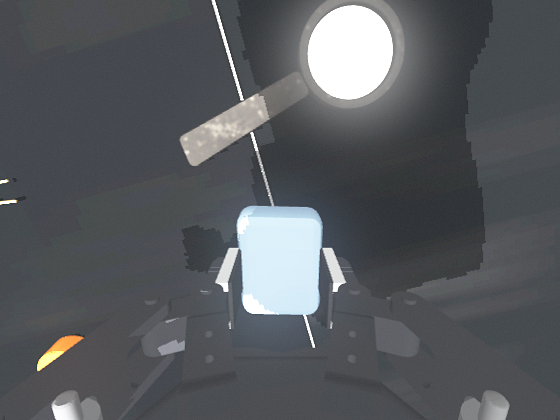

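The opening reads 38.9 mm with 16 N upward, so the pads are riding on the clay's rounded upper edge. I'll reopen, go lower and regrip.

Call:
servo_tool:
  deltas:
    - {"linear": [0,0,-3],"turn": 0}
    - {"linear": [0,0,-3],"turn": 0}
    - {"linear": [0,0,-3],"turn": 0}
    - {"linear": [1,0,2],"turn": 0}
    - {"linear": [2,-1,8],"turn": 0}
    - {"linear": [2,-1,8],"turn": 0}
    - {"linear": [2,-1,8],"turn": 0}
  hand: 60

```text
time_s: 4.9
tool_pos: [0.4237, 0.1555, -0.0019]
tool_rot: [0.413, 3.109, 0.019]
force: [-0.3, -0.5, -0.0]
opening: 0.0599
```

Call:
servo_tool:
  deltas:
    - {"linear": [0,0,0],"turn": 0}
    - {"linear": [0,0,0],"turn": 0}
    - {"linear": [0,0,0],"turn": 0}
    - {"linear": [0,0,0],"turn": 0}
    - {"linear": [0,0,0],"turn": 0}
    - {"linear": [0,0,0],"turn": 0}
  hand: 30

```text
time_s: 5.5
tool_pos: [0.4233, 0.1535, -0.0012]
tool_rot: [0.416, 3.109, 0.017]
force: [-3.4, -7.4, 19.1]
opening: 0.0406
```

```bash
python3 go.py .568 .106 .06 91.2; python3 - <<'E'
from m import *
im=ctrl.snapshot('wrist');cv2.imwrite('pics/w4.png',im)
E
```

```text
t 5.5 pos [ 0.4233  0.1535 -0.0012] jaw 74.8 tilt 0.67 F [-3.4 -7.4 19.1] open 0.0406 j7 1.14
linear [-152.3   -7.1  -60.8] turn -16.4 rows 3.2834594383439875
```

View pics/w4.png

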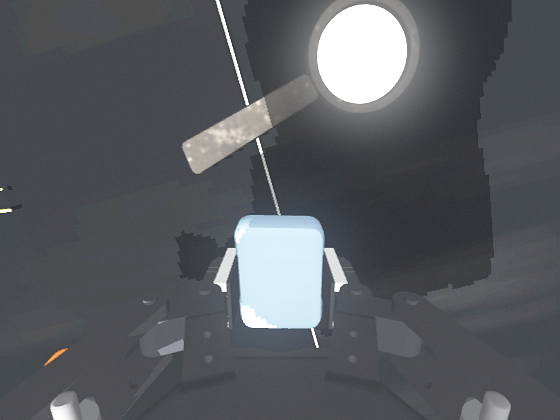

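Call:
servo_tool:
  deltas:
    - {"linear": [0,0,-10],"turn": 0}
    - {"linear": [0,0,-30],"turn": 0}
    - {"linear": [0,0,-50],"turn": 0}
    - {"linear": [0,0,-60],"turn": 0}
    - {"linear": [0,0,-60],"turn": 0}
    - {"linear": [0,0,-60],"turn": 0}

```text
time_s: 6.15
tool_pos: [0.4228, 0.1531, 0.0586]
tool_rot: [0.416, 3.109, 0.017]
force: [-0.9, 0.3, -1.0]
opening: 0.0405
```

```bash
python3 go.py .568 .106 .06 91.2; python3 - <<'E'
from m import *
im=ctrl.snapshot('wrist');im2=ctrl.snapshot('scene');cv2.imwrite('pics/w5.png',np.vstack([im[180:380],cv2.resize(im2[150:320,80:317],(560,400))]))
E
```

```text
t 6.15 pos [0.4228 0.1531 0.0586] jaw 74.8 tilt 0.69 F [-0.9  0.3 -1. ] open 0.0405 j7 1.09
linear [-152.5   -7.3   -1. ] turn -16.4 rows 3.0533073722680046
```

View pics/w5.png

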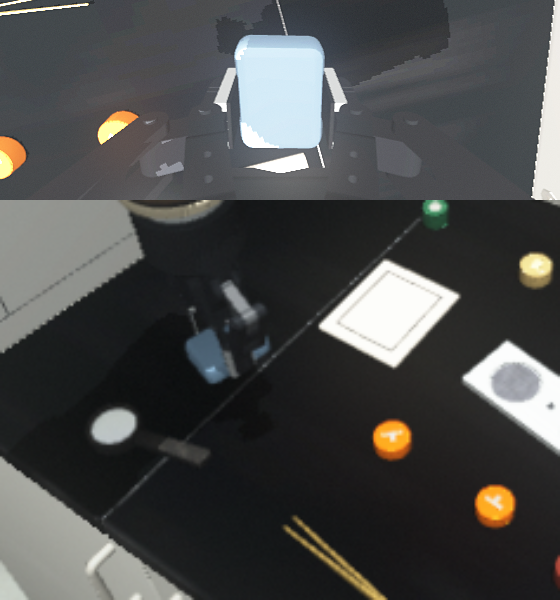

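The clay is lifted and held square in the jaws. I'll measure its offset in the hand and refine the tile pose.

```bash
python3 - <<'E'
from m import *
st=ctrl.state();im=cv2.imread('pics/w5.png');f=np.zeros((420,560,3),np.uint8);f[180:380]=im[:200]
c=blob(f,(90,30,80),(115,255,255),(280,270),90)
h=cv2.convexHull(c);P=onplane('wrist',h.reshape(-1,2),st['tool_pos'][2]+.0012+.014,st)
r=cv2.minAreaRect((P[:,:2]*1000).astype(np.float32));print(cv2.boundingRect(c),r,st['tool_pos'])
# tile from scene too
im=cv2.imread('pics/scene0.png');g=im.min(2);m=np.zeros_like(g);m[165:230,205:285]=(g[165:230,205:285]>120)*255
cs,_=cv2.findContours(m,cv2.RETR_EXTERNAL,cv2.CHAIN_APPROX_NONE);c=max(cs,key=cv2.contourArea)
print(cv2.minAreaRect((onplane('scene',c.reshape(-1,2),.006)[:,:2]*1000).astype(np.float32)))
E
```

```text
(200, 209, 151, 138) ((421.93359375, 152.2904052734375), (70.46595764160156, 69.20690155029297), 89.65258026123047) [0.42240381 0.15278451 0.05808855]
((569.1314086914062, 106.98182678222656), (102.03507232666016, 85.35100555419922), 1.3982429504394531)
```

```bash
python3 - <<'E'
from m import *
st=ctrl.state()
P=onplane('wrist',[(238,220),(323,220),(320,327),(240,327)],st['tool_pos'][2]+.0012+.014,st);print(P.round(4),P.mean(0),st['tool_pos'])
E
python3 go.py .5685 .1065 .06 91.3
```

```text
[[0.3888 0.1412 0.0733]
 [0.3992 0.1786 0.0733]
 [0.4559 0.1642 0.0733]
 [0.4447 0.1245 0.0733]] [0.4221522  0.15213157 0.07328855] [0.42240381 0.15278451 0.05808855]
t 6.25 pos [0.4224 0.1528 0.0581] jaw 74.8 tilt 0.62 F [-0.9 -1.1 -0.9] open 0.0405 j7 1.09
linear [-153.1   -6.2   -1.6] turn -16.5 rows 3.0652899688732105
```

Call:
servo_tool:
  deltas:
    - {"linear": [-40,-2,-2],"turn": -4}
    - {"linear": [-80,-4,-2],"turn": -9}
    - {"linear": [-120,-5,-2],"turn": -14}
    - {"linear": [-150,-6,-2],"turn": -16.5}
    - {"linear": [-153,-6,-2],"turn": -16.5}
    - {"linear": [-153,-6,-2],"turn": -16.5}
    - {"linear": [-153,-6,-2],"turn": -16.5}

```text
time_s: 6.95
tool_pos: [0.5667, 0.1071, 0.0594]
tool_rot: [-0.034, 3.139, 0.015]
force: [-0.6, -0.2, -0.5]
opening: 0.0402
```

```bash
python3 go.py .5685 .1065 .0045 91.3
```

```text
t 6.95 pos [0.5667 0.1071 0.0594] jaw 91.3 tilt 0.55 F [-0.6 -0.2 -0.5] open 0.0402 j7 1.49
linear [-1.7 -1.2 54.9] turn -0.0 rows 1.0990678883692753
```

Call:
servo_tool:
  deltas:
    - {"linear": [-1.5,-1,25],"turn": 0}
    - {"linear": [-1.5,-1,45],"turn": 0}
    - {"linear": [-1.5,-1,50],"turn": 0}
    - {"linear": [-1.5,-1,55],"turn": 0}
    - {"linear": [-1.5,-1,55],"turn": 0}
    - {"linear": [-1.5,-1,55],"turn": 0}

```text
time_s: 7.55
tool_pos: [0.5685, 0.1072, 0.0053]
tool_rot: [-0.035, 3.138, 0.015]
force: [0.6, -0.1, -0.6]
opening: 0.0405
```

Call:
servo_tool:
  deltas:
    - {"linear": [0,0,0],"turn": 0}
    - {"linear": [0,0,0],"turn": 0}
    - {"linear": [0,0,0],"turn": 0}
    - {"linear": [0,0,-20],"turn": 0}
    - {"linear": [0,0,-60],"turn": 0}
    - {"linear": [0,0,-100],"turn": 0}
    - {"linear": [0,0,-110],"turn": 0}
    - {"linear": [0,0,-110],"turn": 0}
  hand: 65

```text
time_s: 8.35
tool_pos: [0.5694, 0.1064, 0.1172]
tool_rot: [-0.035, 3.134, 0.017]
force: [-0.0, 0.3, -0.3]
opening: 0.065
```

```bash
python3 go.py .687 .145 .12 80; python3 - <<'E'
from m import *
st=ctrl.state();im=ctrl.snapshot('wrist');cv2.imwrite('pics/w6.png',im)
E
```

```text
t 8.35 pos [0.5694 0.1064 0.1172] jaw 91.3 tilt 0.75 F [-0.   0.3 -0.3] open 0.065 j7 1.47
linear [-118.5   36.    -1.6] turn 11.3 rows 2.476708590318186
```

View pics/w6.png

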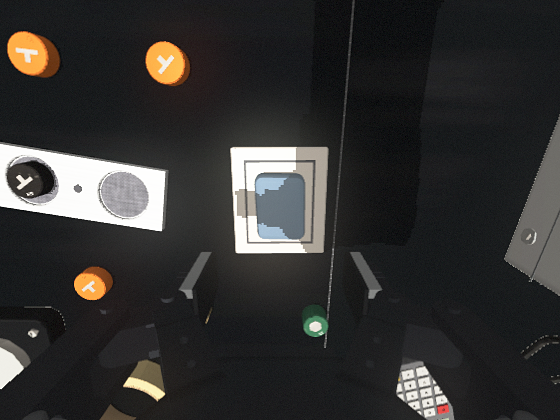

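```bash
python3 - <<'E'
from m import *
st=ctrl.state();im=cv2.imread('pics/w6.png')
A=lambda pts,z:onplane('wrist',pts,z,st).mean(0).round(4)
print('clay',A([(255,173),(305,173),(255,241),(305,241)],.022),'tile',A([(231,147),(328,147),(235,253),(324,253)],.006))
c=blob(im,(55,60,30),(95,255,255),(315,321),30);h=cv2.convexHull(c)
M=cv2.moments(h);p=(M['m10']/M['m00'],M['m01']/M['m00']);print('green',p,cv2.boundingRect(c),A([p],.01),'top face',A([(316,326)],.02))
print('well_left rim',A([(124.5,193)],.008))
E
```

```text
clay [0.5668 0.1066 0.022 ] tile [0.5668 0.1063 0.006 ]
green (314.5323706377858, 320.34536702767747) (302, 304, 27, 33) [0.6874 0.1439 0.01  ] top face [0.6861 0.144  0.02  ]
well_left rim [ 0.5598 -0.0289  0.008 ]
```

The clay is within 1 mm of the tile centre, aligned with its long side and flat. Next is the green mount.

Call:
servo_tool:
  deltas:
    - {"linear": [-40,12,0],"turn": 0}
    - {"linear": [-80,24,0],"turn": 0}
    - {"linear": [-118,37,0],"turn": 0}
    - {"linear": [-118,37,30],"turn": 0}
    - {"linear": [-118,37,60],"turn": 0}
    - {"linear": [-118,37,60],"turn": 0}
    - {"linear": [-118,37,60],"turn": 0}
  hand: 55

```text
time_s: 9.1
tool_pos: [0.6845, 0.1461, 0.0549]
tool_rot: [-0.035, 3.14, 0.015]
force: [0.2, 0.6, 0.6]
opening: 0.0547
```

```bash
python3 go.py .687 .1445 .005 91.3; python3 - <<'E'
from m import *
st=ctrl.state();im=ctrl.snapshot('wrist');cv2.imwrite('pics/w7.png',im)
c=blob(im,(55,60,30),(95,255,255),(280,230),150);h=cv2.convexHull(c)
M=cv2.moments(h);p=(M['m10']/M['m00'],M['m01']/M['m00']);print('green',p,cv2.boundingRect(c),onplane('wrist',[p],.012,st))
E
```

```text
t 9.1 pos [0.6845 0.1461 0.0549] jaw 91.3 tilt 0.54 F [0.2 0.6 0.6] open 0.0547 j7 1.47
linear [-2.4 -2.1 49.8] turn -0.0 rows 0.9988569209915527
green (277.45767093188573, 239.9758304252294) (259, 218, 38, 44) [[0.68984816 0.14419241 0.012     ]]
```

View pics/w7.png

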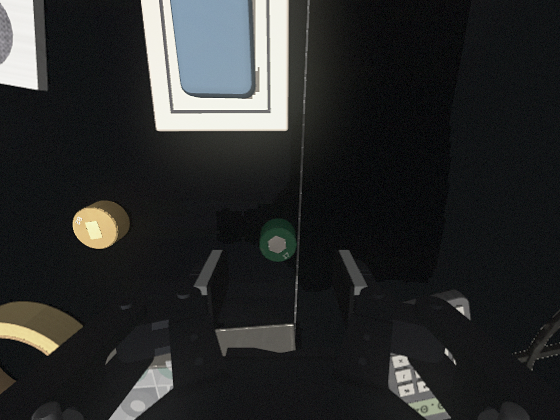

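Call:
servo_tool:
  deltas:
    - {"linear": [-4,-2,15],"turn": 0}
    - {"linear": [-4,-2,35],"turn": 0}
    - {"linear": [-4,-2,45],"turn": 0}
    - {"linear": [-4,-2,50],"turn": 0}
    - {"linear": [-4,-2,50],"turn": 0}
    - {"linear": [-4,-2,50],"turn": 0}

```text
time_s: 9.75
tool_pos: [0.6904, 0.145, 0.0072]
tool_rot: [-0.035, 3.136, 0.016]
force: [-0.9, -0.1, 0.6]
opening: 0.0552
```

Call:
servo_tool:
  deltas:
    - {"linear": [0,0,0],"turn": 0}
    - {"linear": [0,0,0],"turn": 0}
    - {"linear": [0,0,0],"turn": 0}
    - {"linear": [0,0,0],"turn": 0}
    - {"linear": [0,0,0],"turn": 0}
    - {"linear": [0,0,0],"turn": 0}
    - {"linear": [0,0,0],"turn": 0}
  hand: 10

```text
time_s: 10.45
tool_pos: [0.6911, 0.1451, 0.0084]
tool_rot: [-0.035, 3.135, 0.017]
force: [-0.3, 0.0, 5.2]
opening: 0.0221
```

```bash
python3 go.py .567 .1065 .075 91.3; python3 - <<'E'
from m import *
im=ctrl.snapshot('wrist');cv2.imwrite('pics/w8.png',im)
E
```

```text
t 10.45 pos [0.6911 0.1451 0.0084] jaw 91.3 tilt 0.72 F [-0.3  0.   5.2] open 0.0221 j7 1.49
linear [124.4 -35.1 -67.8] turn -0.0 rows 2.91992758392484
```

View pics/w8.png

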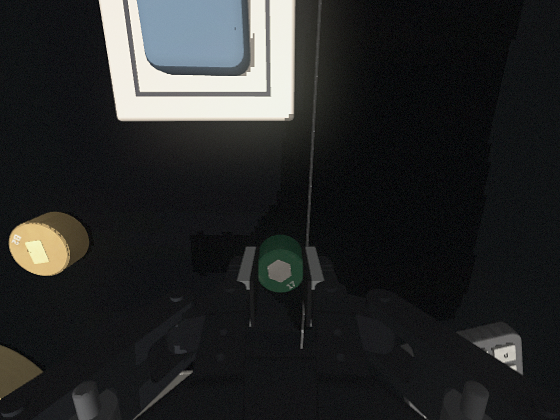

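```bash
python3 - <<'E'
from m import *
st=ctrl.state()
print(onplane('wrist',[(280,270),(280,264)],.020,st),st['tool_pos'])
im=cv2.imread('pics/w8.png')[200:310,220:340];cv2.imwrite('pics/c8.png',cv2.resize(im,(600,550)))
E
```

```text
[[0.68914105 0.14421083 0.02      ]
 [0.68582786 0.14413826 0.02      ]] [0.69108317 0.14507997 0.0083894 ]
```

View pics/c8.png

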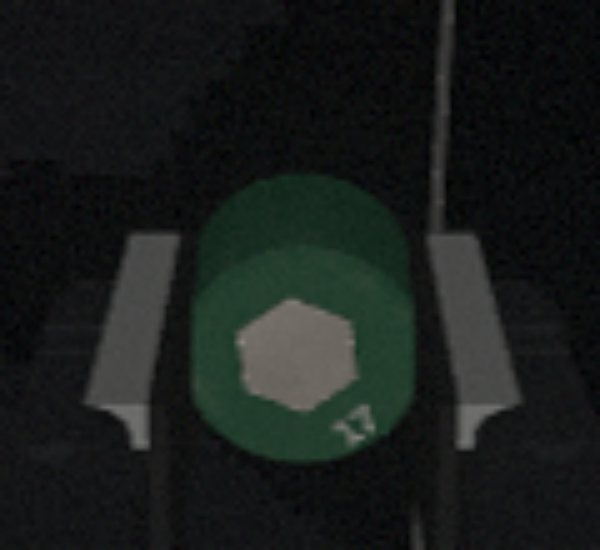

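Call:
servo_tool:
  deltas:
    - {"linear": [0,0,-20],"turn": 0}
    - {"linear": [0,0,-50],"turn": 0}
    - {"linear": [0,0,-70],"turn": 0}
    - {"linear": [0,0,-70],"turn": 0}
    - {"linear": [0,0,-70],"turn": 0}

```text
time_s: 11.0
tool_pos: [0.6908, 0.1444, 0.0788]
tool_rot: [-0.035, 3.134, 0.017]
force: [-1.1, -0.2, -0.9]
opening: 0.0225
```

```bash
python3 go.py .567 .1065 .078 91.3
```

```text
t 11.0 pos [0.6908 0.1444 0.0788] jaw 91.3 tilt 0.76 F [-1.1 -0.2 -0.9] open 0.0225 j7 1.47
linear [124.6 -35.1  -0.6] turn -0.0 rows 2.5886208134618336
```

Call:
servo_tool:
  deltas:
    - {"linear": [40,-11,0],"turn": 0}
    - {"linear": [80,-23,0],"turn": 0}
    - {"linear": [115,-33,0],"turn": 0}
    - {"linear": [122,-35,0],"turn": 0}
    - {"linear": [122,-35,0],"turn": 0}
    - {"linear": [122,-35,0],"turn": 0}

```text
time_s: 11.6
tool_pos: [0.5705, 0.1073, 0.0772]
tool_rot: [-0.036, 3.133, 0.018]
force: [0.8, 1.5, -0.9]
opening: 0.0222
```

```bash
python3 go.py .569 .1065 .031 91.3;  python3 - <<'E'
from m import *
im=ctrl.snapshot('wrist');cv2.imwrite('pics/w9.png',im)
E
```

```text
t 11.6 pos [0.5705 0.1073 0.0772] jaw 91.3 tilt 0.79 F [ 0.8  1.5 -0.9] open 0.0222 j7 1.49
linear [ 1.9 -1.2 46.2] turn 0.0 rows 0.9248199014101536
```

View pics/w9.png

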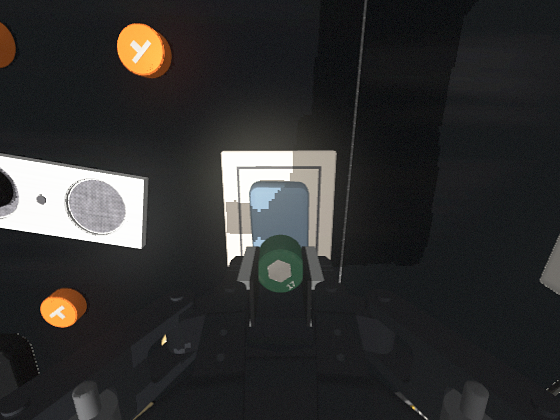

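Call:
servo_tool:
  deltas:
    - {"linear": [1.5,-1,20],"turn": 0}
    - {"linear": [1.5,-1,35],"turn": 0}
    - {"linear": [1.5,-1,42],"turn": 0}
    - {"linear": [1.5,-1,46],"turn": 0}
    - {"linear": [1.5,-1,46.5],"turn": 0}
    - {"linear": [1.5,-1,46.5],"turn": 0}

```text
time_s: 12.25
tool_pos: [0.5703, 0.1069, 0.031]
tool_rot: [-0.036, 3.132, 0.018]
force: [0.3, 0.0, -0.1]
opening: 0.0221
```

```bash
python3 go.py .569 .1065 .0305 91.3
```

```text
t 12.25 pos [0.5703 0.1069 0.031 ] jaw 91.3 tilt 0.83 F [ 0.3  0.  -0.1] open 0.0221 j7 1.51
linear [ 1.4 -0.4  0.5] turn 0.0 rows 0.030010640265312215
```

Call:
servo_tool:
  deltas:
    - {"linear": [1.5,0,1],"turn": 0}
    - {"linear": [1.5,0,1],"turn": 0}
    - {"linear": [1.5,0,1],"turn": 0}

```text
time_s: 12.55
tool_pos: [0.5692, 0.107, 0.0303]
tool_rot: [-0.036, 3.131, 0.018]
force: [0.4, 0.1, 1.0]
opening: 0.0221
```

Call:
servo_tool:
  deltas:
    - {"linear": [0,0,0],"turn": 0}
    - {"linear": [0,0,0],"turn": 0}
    - {"linear": [0,0,0],"turn": 0}
    - {"linear": [0,0,0],"turn": 0}
    - {"linear": [0,0,-25],"turn": 0}
    - {"linear": [0,0,-60],"turn": 0}
    - {"linear": [0,0,-90],"turn": 0}
    - {"linear": [0,0,-90],"turn": 0}
  hand: 50

```text
time_s: 13.35
tool_pos: [0.5708, 0.1062, 0.1244]
tool_rot: [-0.035, 3.125, 0.021]
force: [0.5, -0.4, -0.0]
opening: 0.0501
```

```bash
python3 go.py .66 .025 .12 91; python3 - <<'E'
from m import *
st=ctrl.state();im=ctrl.snapshot('wrist');cv2.imwrite('pics/w10.png',im)
E
```

```text
t 13.35 pos [0.5708 0.1062 0.1244] jaw 91.3 tilt 1.21 F [ 0.5 -0.4 -0. ] open 0.0501 j7 1.47
linear [-87.3 -83.3   4.7] turn 0.3 rows 2.4144866319554135
```

View pics/w10.png

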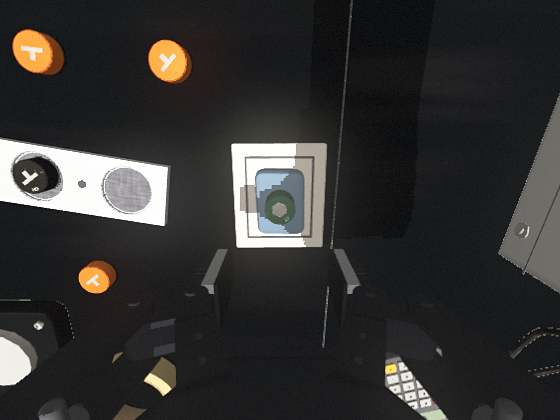

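```bash
python3 - <<'E'
from m import *
st=ctrl.state();im=cv2.imread('pics/w10.png')
A=lambda pts,z:onplane('wrist',pts,z,st).mean(0).round(4)
print('clay',A([(255,168),(305,168),(255,236),(305,236)],.022))
c=blob(im,(55,60,30),(95,255,255),(280,205),30);print('green',cv2.boundingRect(c),A([(280,209)],.042))
print('well_left',A([(127,190)],.008))
# top view fresh
im=ctrl.snapshot('top');cv2.imwrite('pics/t2.png',im);cv2.imwrite('pics/t2c.png',cv2.resize(im[150:240,180:420],(800,300),interpolation=cv2.INTER_CUBIC))
E
```

```text
clay [0.5667 0.1068 0.022 ]
green (272, 198, 23, 26) [0.5654 0.1065 0.042 ]
well_left [ 0.5611 -0.0295  0.008 ]
```

View pics/t2c.png

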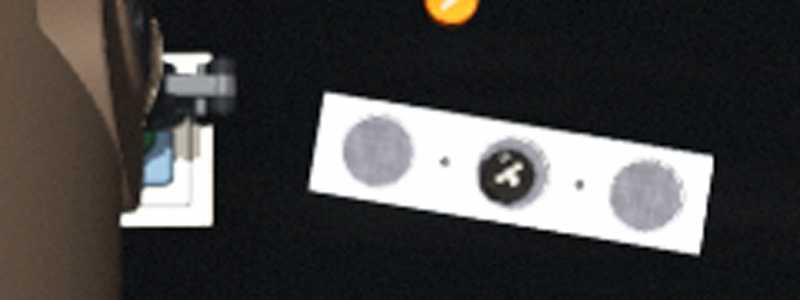

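Call:
servo_tool:
  deltas:
    - {"linear": [-30,-28,0],"turn": 0}
    - {"linear": [-60,-56,0],"turn": 0}
    - {"linear": [-87,-83,0],"turn": 0}
    - {"linear": [-107,-83,15],"turn": 0}
    - {"linear": [-107,-83,50],"turn": 0}
    - {"linear": [-107,-83,60],"turn": 0}
    - {"linear": [-107,-83,60],"turn": 0}
    - {"linear": [-107,-83,60],"turn": 0}
  hand: 55

```text
time_s: 14.25
tool_pos: [0.6778, 0.0265, 0.0614]
tool_rot: [-0.036, 3.131, 0.019]
force: [0.5, -0.9, -0.5]
opening: 0.0549
```

```bash
python3 go.py .682 .025 .004 91.3; python3 - <<'E'
from m import *
st=ctrl.state();im=ctrl.snapshot('wrist');cv2.imwrite('pics/w11.png',im)
c=blob(im,(8,70,60),(35,255,255),(280,240),60);h=cv2.convexHull(c)
M=cv2.moments(h);p=(M['m10']/M['m00'],M['m01']/M['m00']);print('sand',p,cv2.boundingRect(c),onplane('wrist',[p],.010,st))
E
```

```text
t 14.25 pos [0.6778 0.0265 0.0614] jaw 91.3 tilt 0.92 F [ 0.5 -0.9 -0.5] open 0.0549 j7 1.66
linear [-3.5 -2.3 57.4] turn 0.0 rows 1.1515067684126101
sand (276.490761271249, 232.40861577446944) (255, 209, 44, 47) [[0.6815899  0.02405294 0.01      ]]
```

View pics/w11.png

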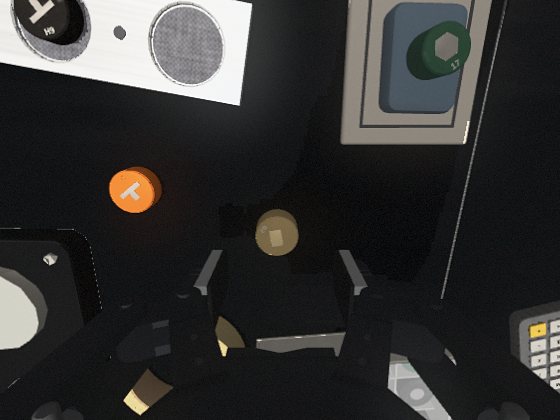

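Call:
servo_tool:
  deltas:
    - {"linear": [-4,-2.5,20],"turn": 0}
    - {"linear": [-4,-2.5,40],"turn": 0}
    - {"linear": [-4,-2.5,52],"turn": 0}
    - {"linear": [-4,-2.5,57],"turn": 0}
    - {"linear": [-4,-2.5,57],"turn": 0}
    - {"linear": [-4,-2.5,57],"turn": 0}

```text
time_s: 14.9
tool_pos: [0.6837, 0.0248, 0.0059]
tool_rot: [-0.036, 3.128, 0.019]
force: [-0.3, -0.3, 0.2]
opening: 0.0555
```

Call:
servo_tool:
  deltas:
    - {"linear": [0,0,0],"turn": 0}
    - {"linear": [0,0,0],"turn": 0}
    - {"linear": [0,0,0],"turn": 0}
    - {"linear": [0,0,0],"turn": 0}
    - {"linear": [0,0,0],"turn": 0}
    - {"linear": [0,0,0],"turn": 0}
    - {"linear": [0,0,0],"turn": 0}
  hand: 15

```text
time_s: 15.6
tool_pos: [0.6845, 0.0248, 0.0073]
tool_rot: [-0.036, 3.126, 0.019]
force: [-0.8, -0.6, 4.7]
opening: 0.0271
```

```bash
python3 go.py .54 -.185 .08 81.35; python3 - <<'E'
from m import *
im=ctrl.snapshot('wrist');cv2.imwrite('pics/w12.png',im)
st=ctrl.state()
c=blob(im,(8,50,40),(35,255,255),(280,260),60);print(cv2.boundingRect(c))
x,y,w,h=cv2.boundingRect(c)
print(onplane('wrist',[(x+w/2,y+h-w/2*.96)],.017,st)) 
# wells from earlier close view w11
im=cv2.imread('pics/t2.png');hsv=cv2.cvtColor(im,cv2.COLOR_BGR2HSV)
for s in [(293,195),(374,208)]:
    g=im.min(2);m=np.zeros_like(g);x,y=s;m[y-14:y+15,x-14:x+15]=(g[y-14:y+15,x-14:x+15]<200)*255
    cs,_=cv2.findContours(m,cv2.RETR_EXTERNAL,cv2.CHAIN_APPROX_NONE);c=max(cs,key=cv2.contourArea)
    e=cv2.fitEllipse(c);print(e,onplane('top',[e[0]],.0065))
m=np.zeros_like(g);m[192:212,323:343]=(g[192:212,323:343]<80)*255
cs,_=cv2.findContours(m,cv2.RETR_EXTERNAL,cv2.CHAIN_APPROX_NONE);c=max(cs,key=cv2.contourArea);e=cv2.fitEllipse(c);print('black',e,onplane('top',[e[0]],.019))
E
```

```text
t 15.6 pos [0.6845 0.0248 0.0073] jaw 91.3 tilt 1.12 F [-0.8 -0.6  4.7] open 0.0271 j7 1.67
linear [ 148.2 -205.5  -77.5] turn 10.0 rows 5.297994452927373
(253, 228, 55, 64)
[[0.68100387 0.02411999 0.017     ]]
((292.8279113769531, 194.98570251464844), (19.875699996948242, 19.91742515563965), 63.98607635498047) [[ 0.56261092 -0.03093683  0.0065    ]]
((373.22589111328125, 208.14842224121094), (19.830312728881836, 20.72612190246582), 80.65364074707031) [[ 0.53953817 -0.18511903  0.0065    ]]
black ((331.5514831542969, 202.74888610839844), (14.133408546447754, 15.892365455627441), 73.49549102783203) [[ 0.54761102 -0.10400713  0.019     ]]
```

View pics/w12.png

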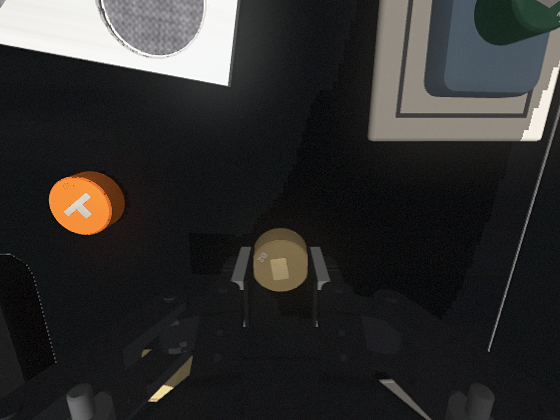

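Call:
servo_tool:
  deltas:
    - {"linear": [0,0,-30],"turn": 0}
    - {"linear": [0,0,-75],"turn": 0}
    - {"linear": [0,-10,-92],"turn": 0}
    - {"linear": [40,-10,-92],"turn": 0}
    - {"linear": [80,-10,-92],"turn": 0}
    - {"linear": [125,-20,-92],"turn": 0}
    - {"linear": [135,-50,-92],"turn": 0}
    - {"linear": [135,-50,-92],"turn": 0}

```text
time_s: 16.45
tool_pos: [0.5471, -0.0338, 0.0973]
tool_rot: [-0.029, 3.127, 0.016]
force: [0.5, -1.6, -0.1]
opening: 0.0272
```

```bash
python3 go.py .5425 -.185 .08 81.35
```

```text
t 16.45 pos [ 0.5471 -0.0338  0.0973] jaw 91.1 tilt 1.04 F [ 0.5 -1.6 -0.1] open 0.0272 j7 1.73
linear [   7.7 -151.3   15.7] turn 9.7 rows 3.045543498885257
```

Call:
servo_tool:
  deltas:
    - {"linear": [3,-45,0],"turn": 4}
    - {"linear": [5,-90,0],"turn": 8}
    - {"linear": [8,-135,0],"turn": 9.7}
    - {"linear": [8,-151,0],"turn": 9.7}
    - {"linear": [8,-151,15],"turn": 9.7}
    - {"linear": [8,-151,15],"turn": 9.7}
    - {"linear": [8,-151,15],"turn": 9.7}
    - {"linear": [8,-151,15],"turn": 9.7}

```text
time_s: 17.25
tool_pos: [0.5428, -0.1839, 0.0812]
tool_rot: [0.233, 3.118, 0.019]
force: [0.5, 0.0, 0.1]
opening: 0.0272
```

```bash
python3 go.py .5425 -.185 .0125 81.35;python3 - <<'E'
from m import *
im=ctrl.snapshot('wrist');cv2.imwrite('pics/w13.png',im)
E
```

```text
t 17.25 pos [ 0.5428 -0.1839  0.0812] jaw 81.4 tilt 1.08 F [0.5 0.  0.1] open 0.0272 j7 1.88
linear [ 1.1 -2.  68.7] turn 0.1 rows 1.374363110908532
```

View pics/w13.png

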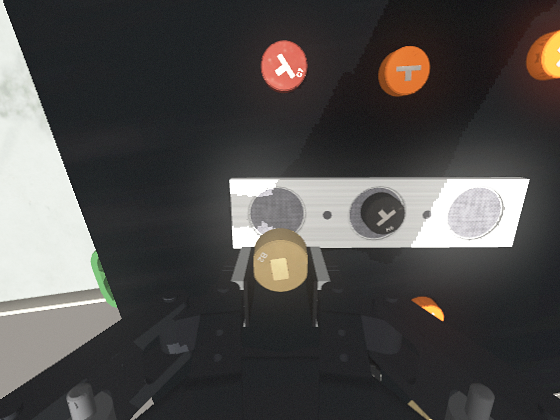

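```bash
python3 - <<'E'
from h import *
st=ctrl.state()
print(onplane('wrist',[(277,213),(474.5,213),(377,213)],.008,st).round(4)); print(onplane('wrist',[(280,268)],st['tool_pos'][2]-.0073+.017,st),st['tool_pos'])
E
```

```text
[[ 0.5393 -0.1855  0.008 ]
 [ 0.563  -0.0334  0.008 ]
 [ 0.5513 -0.109   0.008 ]]
[[ 0.540678   -0.18450274  0.09093816]] [ 0.54277697 -0.18398466  0.08123816]
```

Call:
servo_tool:
  deltas:
    - {"linear": [1,-1,25],"turn": 0}
    - {"linear": [1,-1,50],"turn": 0}
    - {"linear": [1,-1,60],"turn": 0}
    - {"linear": [1,-1,65],"turn": 0}
    - {"linear": [1,-1,69],"turn": 0}
    - {"linear": [1,-1,70],"turn": 0}
    - {"linear": [1,-1,70],"turn": 0}
    - {"linear": [1,-1,70],"turn": 0}

```text
time_s: 18.1
tool_pos: [0.5433, -0.1842, 0.0122]
tool_rot: [0.233, 3.117, 0.019]
force: [-1.3, 1.3, 6.7]
opening: 0.0269
```

```bash
python3 go.py .542 -.185 .0118 81.35
```

```text
t 18.1 pos [ 0.5433 -0.1842  0.0122] jaw 81.5 tilt 1.14 F [-1.3  1.3  6.7] open 0.0269 j7 1.92
linear [ 1.2 -1.   0.4] turn 0.1 rows 0.03274830327861104
```

Contact with the well floor at 6.7 N. I'll release and lift.

Call:
servo_tool:
  deltas:
    - {"linear": [0,0,0],"turn": 0}
    - {"linear": [0,0,0],"turn": 0}
    - {"linear": [0,0,0],"turn": 0}
    - {"linear": [0,0,0],"turn": 0}
    - {"linear": [0,0,-25],"turn": 0}
    - {"linear": [0,0,-60],"turn": 0}
    - {"linear": [0,0,-90],"turn": 0}
    - {"linear": [0,0,-90],"turn": 0}
  hand: 45

```text
time_s: 18.9
tool_pos: [0.5442, -0.1862, 0.106]
tool_rot: [0.233, 3.11, 0.017]
force: [0.9, -0.0, 0.5]
opening: 0.045
```

```bash
python3 go.py .44 -.165 .07 81.35;python3 - <<'E'
from m import *
im=ctrl.snapshot('wrist');cv2.imwrite('pics/w14.png',im);st=ctrl.state()
for s in [(280,230)]:
    c=blob(im,(8,70,60),(35,255,255),s,60);x,y,w,h=cv2.boundingRect(c);print(x,y,w,h,onplane('wrist',[(x+w/2,y+h-w/2*.96)],.022,st))
c=blob(im,(0,120,60),(7,255,255),(280,80),80);print(cv2.boundingRect(c));M=cv2.moments(c);print('red',onplane('wrist',[(M['m10']/M['m00'],M['m01']/M['m00'])],.012,st))
E
```

```text
t 18.9 pos [ 0.5442 -0.1862  0.106 ] jaw 81.4 tilt 1.43 F [ 0.9 -0.   0.5] open 0.045 j7 1.87
linear [106.9   5.   33.8] turn 0.1 rows 2.245002879098769
264 186 36 38 [[ 0.53846892 -0.18284642  0.022     ]]
(265, 45, 42, 47)
red [[ 0.43760745 -0.16499473  0.012     ]]
```

View pics/w14.png

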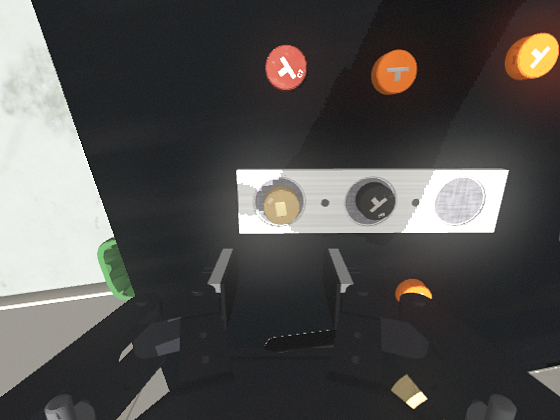

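The sand mount lies in the right well at (281,206), about 2 mm off centre. Next is the red mount at (286,68), the one next to the orange look-alike at (395,72).

Call:
servo_tool:
  deltas:
    - {"linear": [40,2,0],"turn": 0}
    - {"linear": [85,4,0],"turn": 0}
    - {"linear": [106,5,0],"turn": 0}
    - {"linear": [106,5,30],"turn": 0}
    - {"linear": [106,5,48],"turn": 0}
    - {"linear": [106,5,48],"turn": 0}
    - {"linear": [106,5,48],"turn": 0}
  hand: 55

```text
time_s: 19.65
tool_pos: [0.4395, -0.1643, 0.0537]
tool_rot: [0.233, 3.115, 0.018]
force: [0.0, -0.4, 0.7]
opening: 0.0549
```

```bash
python3 go.py .4395 -.165 .004 81.35;python3 - <<'E'
from m import *
im=ctrl.snapshot('wrist');cv2.imwrite('pics/w15.png',im);st=ctrl.state()
c=blob(im,(0,120,40),(7,255,255),(280,230),60);print(cv2.boundingRect(c));M=cv2.moments(cv2.convexHull(c));print('red',onplane('wrist',[(M['m10']/M['m00'],M['m01']/M['m00'])],.010,st))
E
```

```text
t 19.65 pos [ 0.4395 -0.1643  0.0537] jaw 81.4 tilt 1.23 F [ 0.  -0.4  0.7] open 0.0549 j7 1.92
linear [ 0.8 -1.3 49.7] turn 0.1 rows 0.9949475414497695
(256, 206, 45, 49)
red [[ 0.43958936 -0.16581115  0.01      ]]
```

View pics/w15.png

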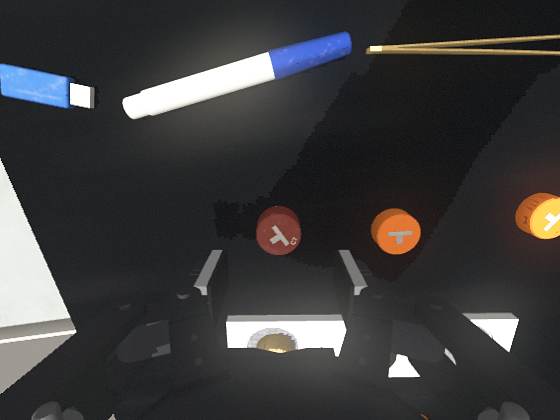

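Call:
servo_tool:
  deltas:
    - {"linear": [1,-1.5,15],"turn": 0}
    - {"linear": [1,-1.5,35],"turn": 0}
    - {"linear": [1,-1.5,45],"turn": 0}
    - {"linear": [1,-1.5,49],"turn": 0}
    - {"linear": [1,-1.5,49],"turn": 0}
    - {"linear": [1,-1.5,49],"turn": 0}

```text
time_s: 20.3
tool_pos: [0.4403, -0.1655, 0.0058]
tool_rot: [0.233, 3.113, 0.017]
force: [-0.6, 0.4, 0.6]
opening: 0.055
```

Call:
servo_tool:
  deltas:
    - {"linear": [0,0,0],"turn": 0}
    - {"linear": [0,0,0],"turn": 0}
    - {"linear": [0,0,0],"turn": 0}
    - {"linear": [0,0,0],"turn": 0}
    - {"linear": [0,0,0],"turn": 0}
    - {"linear": [0,0,0],"turn": 0}
    - {"linear": [0,0,0],"turn": 0}
  hand: 15

```text
time_s: 21.0
tool_pos: [0.4408, -0.1657, 0.0067]
tool_rot: [0.233, 3.111, 0.017]
force: [-3.2, 0.4, 11.1]
opening: 0.0273
```

```bash
python3 go.py .45 -.04 .10 81.35;python3 - <<'E'
from m import *
im=ctrl.snapshot('wrist');cv2.imwrite('pics/w16.png',im);st=ctrl.state()
c=blob(im,(0,100,30),(9,255,255),(280,260),60);x,y,w,h=cv2.boundingRect(c);print(x,y,w,h,onplane('wrist',[(x+w/2,y+h-w/2*.96)],.018,st),st['tool_pos'])
E
```

```text
t 21.0 pos [ 0.4408 -0.1657  0.0067] jaw 81.4 tilt 1.39 F [-3.2  0.4 11.1] open 0.0273 j7 1.97
linear [  7.7 126.8 -91.8] turn 0.1 rows 3.135090766076416
253 229 55 65 [[ 0.43755169 -0.16579718  0.018     ]] [ 0.44079639 -0.16568507  0.00673514]
```

View pics/w16.png

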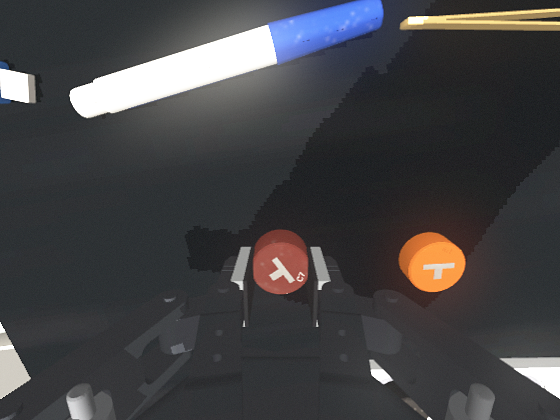

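Call:
servo_tool:
  deltas:
    - {"linear": [0,0,-30],"turn": 0}
    - {"linear": [0,0,-75],"turn": 0}
    - {"linear": [2,20,-92],"turn": 0}
    - {"linear": [4,60,-92],"turn": 0}
    - {"linear": [6,105,-92],"turn": 0}
    - {"linear": [7,127,-92],"turn": 0}
    - {"linear": [7,127,-92],"turn": 0}

```text
time_s: 21.75
tool_pos: [0.4511, -0.0362, 0.1005]
tool_rot: [0.224, 3.111, 0.02]
force: [0.6, 0.5, -0.8]
opening: 0.0271
```

```bash
python3 go.py .5655 -.0315 .08 81.35
```

```text
t 21.75 pos [ 0.4511 -0.0362  0.1005] jaw 81.8 tilt 1.46 F [ 0.6  0.5 -0.8] open 0.0271 j7 1.58
linear [-112.1   20.7   23.2] turn 0.4 rows 2.325794606197558
```

Call:
servo_tool:
  deltas:
    - {"linear": [-40,8,0],"turn": 0}
    - {"linear": [-80,15,0],"turn": 0}
    - {"linear": [-110,20,10],"turn": 0}
    - {"linear": [-112,20.5,23],"turn": 0}
    - {"linear": [-112,20.5,23],"turn": 0}
    - {"linear": [-112,20.5,23],"turn": 0}
    - {"linear": [-112,20.5,23],"turn": 0}

```text
time_s: 22.45
tool_pos: [0.5643, -0.0323, 0.0806]
tool_rot: [0.225, 3.112, 0.02]
force: [1.0, -0.7, -0.1]
opening: 0.0273
```

```bash
python3 go.py .5655 -.0315 .0117 81.35;python3 - <<'E'
from m import *
im=ctrl.snapshot('wrist');cv2.imwrite('pics/w17.png',im)
E
```

```text
t 22.45 pos [ 0.5643 -0.0323  0.0806] jaw 81.7 tilt 1.43 F [ 1.  -0.7 -0.1] open 0.0273 j7 1.61
linear [ 0.4 -0.  68.9] turn 0.4 rows 1.3776878719846397
```

View pics/w17.png

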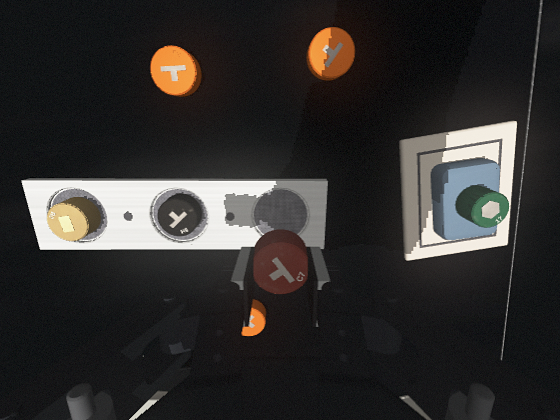

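Call:
servo_tool:
  deltas:
    - {"linear": [0.5,0,25],"turn": 0}
    - {"linear": [0.5,0,50],"turn": 0}
    - {"linear": [0.5,0,60],"turn": 0}
    - {"linear": [0.5,0,65],"turn": 0}
    - {"linear": [0.5,0,69],"turn": 0}
    - {"linear": [0.5,0,70],"turn": 0}
    - {"linear": [0.5,0,70],"turn": 0}
    - {"linear": [0.5,0,70],"turn": 0}

```text
time_s: 23.3
tool_pos: [0.5662, -0.0314, 0.0118]
tool_rot: [0.225, 3.11, 0.02]
force: [-2.4, -0.0, 7.7]
opening: 0.0276
```

```bash
python3 go.py .5655 -.0315 .0117 81.35; python3 - <<'E'
from h import *
print(onplane('wrist',[(280,213)],.008,dict(tool_pos=[.5643,-.0323,.0806],tool_rot=[.225,3.112,.02])))
E
```

```text
t 23.3 pos [ 0.5662 -0.0314  0.0118] jaw 81.7 tilt 1.53 F [-2.4 -0.   7.7] open 0.0276 j7 1.65
linear [ 0.7 -0.2  0.1] turn 0.4 rows 0.014767071028889057
[[ 0.56147816 -0.03149755  0.008     ]]
```

Call:
servo_tool:
  deltas:
    - {"linear": [0,0,0],"turn": 0}
    - {"linear": [0,0,0],"turn": 0}
    - {"linear": [0,0,0],"turn": 0}
    - {"linear": [0,0,0],"turn": 0}
    - {"linear": [0,0,-25],"turn": 0}
    - {"linear": [0,0,-60],"turn": 0}
    - {"linear": [0,0,-100],"turn": 0}
    - {"linear": [0,0,-120],"turn": 0}
  hand: 45

```text
time_s: 24.1
tool_pos: [0.5645, -0.033, 0.1348]
tool_rot: [0.225, 3.107, 0.021]
force: [0.2, 0.0, 0.1]
opening: 0.0448
```

Call:
servo_tool:
  deltas:
    - {"linear": [0,0,-40],"turn": 0}
    - {"linear": [40,0,-60],"turn": 0}
    - {"linear": [80,0,-60],"turn": 0}
    - {"linear": [120,0,-60],"turn": 0}
    - {"linear": [120,0,-60],"turn": 0}
    - {"linear": [120,0,-60],"turn": 0}

```text
time_s: 24.7
tool_pos: [0.4439, -0.0161, 0.1921]
tool_rot: [0.225, 3.106, 0.022]
force: [0.8, 0.1, -0.4]
opening: 0.0452
```

```bash
python3 - <<'E'
from m import *
st=ctrl.state();im=ctrl.snapshot('wrist');t=ctrl.snapshot('top');s=ctrl.snapshot('scene')
cv2.imwrite('pics/w18.png',im);cv2.imwrite('pics/t18.png',t);cv2.imwrite('pics/s18.png',s);print(st['tool_pos'],st['time_s'])
cv2.imwrite('pics/f18.png',np.vstack([cv2.resize(t[140:240,180:420],(720,300)),cv2.resize(s[160:300,190:400],(450,300),)[:, :].copy() if 0 else cv2.resize(s[170:300,200:400],(720,300))]))
E
```

```text
[ 0.44385693 -0.01609229  0.19208327] 24.7
```

View pics/w18.png

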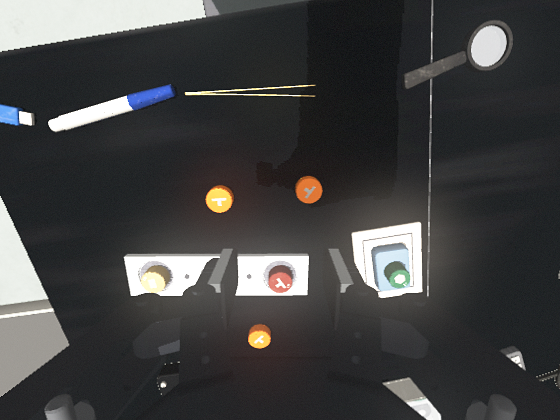

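View pics/f18.png

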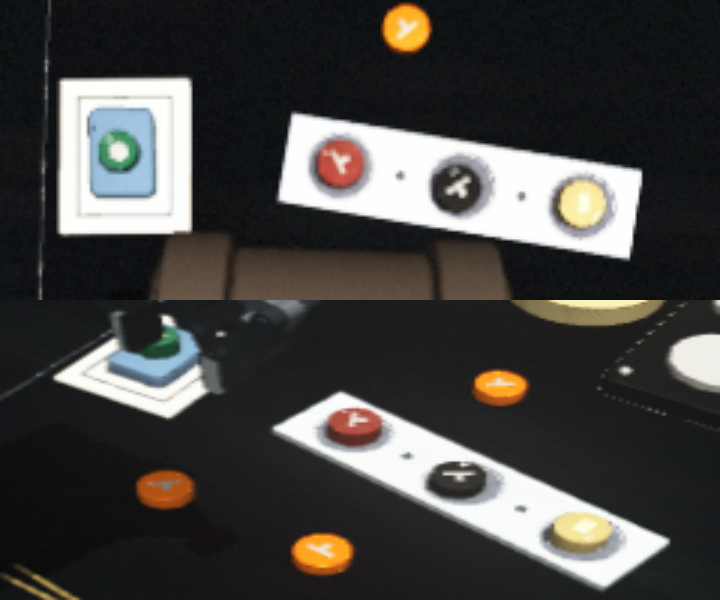

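```bash
python3 - <<'E'
from m import *
im=cv2.imread('pics/t18.png')
for k,s,z,lo,hi,tg,r in [('red',(293,195),.021,(0,120,60),(8,255,255),(.5627,-.0310),14),('sand',(373,207),.020,(15,60,60),(40,255,255),(.5394,-.1851),14),('green',(219,190),.040,(50,60,30),(95,255,255),None,14),('clay',(220,190),.022,(96,50,60),(115,255,255),(.5678,.1065),30)]:
    c=cv2.convexHull(blob(im,lo,hi,s,r));(cx,cy),_,_=cv2.minAreaRect(c)
    P=onplane('top',[(cx,cy)],z)[0];print(k,(round(cx),round(cy)),P.round(4),None if tg is None else (np.hypot(*(P[:2]-tg))*1000).round(1))
    if k=='clay':print(cv2.minAreaRect((onplane('top',c.reshape(-1,2),z)[:,:2]*1000).astype(np.float32)))
for f in ['top0','t18']:
    g=cv2.imread(f'pics/{f}.png').min(2);m=np.zeros_like(g);m[192:212,323:343]=(g[192:212,323:343]<80)*255
    cs,_=cv2.findContours(m,cv2.RETR_EXTERNAL,cv2.CHAIN_APPROX_NONE);c=max(cs,key=cv2.contourArea);e=cv2.fitEllipse(c);print('black',onplane('top',[e[0]],.019))
print(ctrl.state()['force']);ctrl.hand_in()
E
```

```text
red (293, 194) [ 0.5629 -0.031   0.021 ] 0.2
sand (373, 208) [ 0.5396 -0.1825  0.02  ] 2.6
green (219, 190) [0.5674 0.1066 0.04  ] None
clay (220, 190) [0.5676 0.1059 0.022 ] 0.6
((567.701904296875, 105.96158599853516), (55.573665618896484, 39.860389709472656), 1.572774052619934)
black [[ 0.54769025 -0.1039888   0.019     ]]
black [[ 0.54765686 -0.10391535  0.019     ]]
[8.06099421e-01 3.66841261e-04 3.08044479e-01]
the job is handed in; nothing more can be done
```

The job is done and was handed in at about 25 s of the 104 s limit. All the parts are where the task asked, and the gripper was clear of everything. No verdict was reported.

| Part | Where it is | Last check (top camera) |
|---|---|---|
| Red mount | left well | about 0.2 mm from the well centre |
| Sand mount | right well | about 2.6 mm from the well centre |
| Clay block | tile centre | about 0.6 mm off centre, under 1° off the tile's long side |
| Green mount | upright on the clay | about 1 mm from the clay's centre |
| Black mount | middle well | moved less than 0.1 mm from the start |

- **Black mount:** it stood about 5 mm off its well's centre from the start. I left it there, as it is inside the 9 mm limit.
- **First clay grasp:** the pads rode on the clay's rounded upper edge and pushed back with about 16 N. I reopened, went lower and regripped; the second grasp held.
- **Disagreements:** the wrist and top cameras differed by 1–2 mm, and up to about 3 mm on one reading of the left well. The gripper opening read about 3 mm below each part's nominal width. The tool tilt also drifted to about 1.5°. None of this affected the result, and the parts look flat in the last pictures.

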